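# Seat the food processor lid

### The job

The lid of the food processor on the worktop is sitting up on its seal, turned the wrong way. Push its rib round with a fingertip until the notch in the lid's edge meets the steel pin beside the bowl, then press the lid down until it is fully home and let go. Do not lift the lid, and leave the canister, mug and dish standing where they are.

Things in the scene. Friction and masses are not known exactly. Their poses are not given: they have to be found in the camera images.
- processor: Food processor, fixed to the worktop: round black base 176 mm across and 62 mm high, grey bowl 124 mm across with its rim 140 mm above the worktop, black column (22 x 30 mm, 141 mm high) standing 96 mm from the bowl's axis on the side of +x. Origin on the bowl's axis at the worktop; x points to the pin, z up.
- lid_center (a point): Centre of the lid's top, on its upright turning axis: top of a flat press pad 40 mm across, 3 mm proud of the lid's top face. The lid is a level white disc 156 mm across, 10 mm thick, captive on the axis. Pad top 161 mm above the worktop at the start, 153 mm when seated. It turns either way without end (friction 0.12 N m) and stays where it is left.
- lid_notch (a point): Centre of the notch in the lid's edge, level with the lid's top face, 70 mm from the axis. A radial slot 14 mm wide, open to the rim, about 17 mm deep, right through the lid. The angle about lid_center from lid_notch to pin is the turn still needed.
- lid_rib (a point): Middle (half-way up) of the straight grey rib standing on the lid, exactly opposite to the notch, 46 mm from the axis. It runs radially, 40 mm long (26 to 66 mm from the axis), 10 mm thick, and rises 24 mm above the lid's top face. Pushing its flat sides turns the lid.
- pin (a point): Top of the fixed steel pin that the notch must meet, 70 mm from the axis, 146 mm above the worktop: a radial round bar 8 mm thick, lying on the top of the black column and reaching in under the lid. From above it is seen on the column and just outside the lid's rim. Unless the notch is over it, it stops the lid after about 2 mm; when seated, it stands in the notch.
- lid (a joint): How far the lid is pressed down, in m: 0 at the start, 0.008 fully home; negative if it is lifted. Its seal grips with about 5 N and stays where it is left: the lid does not sink by its own weight; a push of about 8 N, best on the press pad, moves it.
- lid_turn (a joint): Angle of the lid on the processor in rad, growing anticlockwise seen from above; the notch is at the pin at 0 and at 6.283 (any whole turn).
- canister: Bystander: black lidded storage canister, 84 mm across, 105 mm high, loose; origin at the centre of its underside, z up.
- mug: Bystander: white mug, 80 mm across, 90 mm high, with a handle, loose; origin at the centre of its underside, z up.
- dish: Bystander: round white dish, 110 mm across, 50 mm high, loose; origin at the centre of its underside, z up.
There are look-alikes about, which are no part of the job. What is shaped like the processor but green is not meant.

How it is judged:
At the end, for the whole second after the job is handed in: The lid is pressed down at least 6.5 mm of its 8 mm, its notch is within 5 mm of the pin in plan, it is at rest, and the canister, mug and dish stand upright (within 0.3 rad) within 30 mm of where they were (value of joint lid above 0.0065 m and horizontal distance between lid_notch and pin below 0.005 m and velocity of joint lid_turn between -0.05 and 0.05 rad/s and distance of each of canister, mug, dish from where it was at the start of the episode below 0.03 m and angle between each of canister, mug, dish's own z axis and vertical below 0.3 rad); the robot touches nothing.
It fails at once if the lid is lifted more than 4 mm (value of joint lid below -0.004 m).
It fails at once if the canister, mug or dish is shifted more than 30 mm or tipped more than 0.3 rad (distance of any of canister, mug, dish from where it was at the start of the episode above 0.03 m or angle between any of canister, mug, dish's own z axis and vertical above 0.3 rad).
It also fails if it takes over 48 s, if anything falls off the work surface, if the arm or the gripper's body presses on something with over 40 N, if the wrist force passes 120 N, or if a joint passes its speed limit or range.

### The arm

A 7-joint arm with a two-finger parallel gripper is mounted at the origin on the work surface. World frame = base frame: x ahead of the robot, y to its left, z up, the work surface at z = 0. Lengths are in m, angles in rad, forces in N, time in s.
With the tool pointing down it reaches from about 0.35 to 0.9 m from the base axis. Payload 8.1 kg.
Tool frame: the origin (TCP) lies at the very end of the fingers, on their centre line; the grasp point (between the pads) lies 19 mm behind it (grasp_offset is the distance from the TCP to the grasp point, in m); z points along the fingers, y is the line along which they close (so a half turn about z gives the same grasp; the last joint's range is limited). The gripper opens to 92 mm and grips with 3 to 60 N. Pads are 19 mm wide; open, the fingers measure 130 mm over their backs; the gripper's body (75 mm by 190 mm) begins 47 mm behind the grasp point.
Start: joints at [-1.209, 0.434, 0.025, 1.573, -0.012, 1.134, -0.075], TCP at [0.28, 0.559, 0.227] pointing down, gripper open.
Joint ranges: [-2.62, 2.62], [-0.44, 2.09], [-1.27, 1.32], [0.08, 2.57], [-1.32, 4.46], [0.12, 2], [-2.74, 2.74]. Speed limits (rad/s): [2.22, 2.22, 3.01, 3.01, 3.14, 3.14, 3.14].

### API

Orientations are given as a rotation vector (axis times angle).
In Python, from cell import observe, get_image, camera_params, sign_off, silhouettes, grasp_offset gives the robot as it stands. The module is installed in compiled form; this text tells all that it offers.
- The arm moves only by the tool jog_arm, never from a script. Its argument "motion" is a list that holds one entry, the list of rows, each a list of 7 numbers: the shift along the tool's x, y, z in m, then the turn, a rotation vector about the tool's x, y, z in rad, then the closure, from -1 (fully open) to 1 (shut), so that 0 is half open. In form: [[[dx, dy, dz, wx, wy, wz, hand], ...]]. A call has 1 to 10 rows; each row is the pose to reach, as a shift and turn from the pose commanded when the call began, along the tool's axes at that moment; what a row does not reach only later rows make up. A row lasts 1/12 s, in which the tool goes at most 41.7 mm and 7.16 degrees, less where a joint would pass 70% of its speed; a pose out of reach is approached as far as the arm can. A call with a gripper value outside its range is refused whole. The fingers move at their own pace and stop on an object; "force" is the grip in N (left out, the last holds). Time passes only in rows, so rows that repeat a pose let the fingers close. It gives the time, the measured TCP pose, the force, the opening and the grip force at its end, in the units of the state.
- observe(): the state, without advancing time (a new reading comes with each control period).
- get_image(name): name is "scene" or "top"; returns the picture (384x512x3 uint8, red, green, blue); there is no depth.
- camera_params(name): a dict with "vertical_fov" (degrees; the focal length in pixels is half the picture's height over the tangent of half this angle, whatever the lens; pixels are square), "cx", "cy" (the principal point, pixels), "T" (4x4, takes a point from camera to world coordinates). Camera axes: x right, y down, z forward; pixel columns grow to the right and rows downward; lengths in m; the calibration is good to about 2 mm. A picture is of the moment at which its call begins. camera_params takes no time and is no camera call.
- sign_off(): hands the job in; it is judged then, once.
Trained networks look in the newest picture that a camera, given by its name, has taken for a name from the list of things; names that differ only in an ending like _2 or _b are one class to them, and where a whole thing is asked for, a point or a joint stands for the part that bears it (a point fixed in the world has none). Each returns a list of dicts, best first, with "p" (0 to 1); they miss things now and then, are a little off and sometimes report something else, mostly with a low value. They report only what shows in the picture. A call takes as long as a camera call. They do not tell look-alikes from the thing itself.
- silhouettes(query, camera): "mask" (384x512 bool, what is visible of it) and "pixel" ([column, row] in pixels, amid what is visible of it).
The state is a dict: "clock": time; "joints": joint angles; "dq": joint speeds; "joint_efforts": joint torques, N m; "position": TCP position; "ee_rot": TCP orientation; "force": force on the tool from outside, world axes, zero at the start; "ft_torque": the same for the moment, N m; "width": opening from 0.0 (shut) to 1.0 (fully open); "gripper_force": force on a finger pad.
Only numpy, scipy, OpenCV 4.12 (cv2) and the standard library are available. Lean on these libraries where they do the work, as an engineer would, in place of code of your own. Each camera call takes 0.05 s, during which the arm holds its last target. There are 200 camera calls.

## Working session

There is one attempt and no reset: what is moved stays moved. The work goes in short steps, Python scripts to look and compute and a tool call to move; the robot and the scene stay as the last step left them, time stands still between calls to the robot, and variables do not carry over. Pictures are saved under pics/ and viewed, at most 10 in all, crops included, and the job is handed in when it is done.

Besides the shell and the picture viewer there is one more tool, called after "Call:" as a command line: name --argument value ..., lists and objects as JSON in quotes. jog_arm: Moves the arm, as the interface text tells. Its arguments: {"type":"object","properties":{"motion":{"type":"array"},"force":{"type":"number"}},"required":["motion"]}

```bash
mkdir -p pics
cat > h.py <<'E'
import numpy as np, cv2
from cell import *
def ray(n,px):
    c=camera_params(n); f=192/np.tan(np.radians(c["vertical_fov"])/2)
    d=np.array([(px[0]-c["cx"])/f,(px[1]-c["cy"])/f,1.]); T=np.array(c["T"])
    return T[:3,3],T[:3,:3]@d
def atz(n,px,z):
    o,d=ray(n,px); return o+d*(z-o[2])/d[2]
def proj(n,p):
    c=camera_params(n); f=192/np.tan(np.radians(c["vertical_fov"])/2)
    q=np.linalg.inv(np.array(c["T"]))@np.r_[p,1]; return q[:2]/q[2]*f+[c["cx"],c["cy"]]
E
python3 - <<'E'
from h import *
a=get_image("top");b=get_image("scene")
cv2.imwrite("pics/a.png",cv2.cvtColor(np.hstack([cv2.resize(x,(400,300)) for x in (a,b)]),cv2.COLOR_RGB2BGR))
cv2.imwrite("pics/top.png",cv2.resize(a,(768,576))[:,:,::-1])
Z=dict(processor=.14,lid_center=.161,lid_notch=.158,lid_rib=.17,pin=.146,canister=.105,mug=.09,dish=.05)
for q in Z:
  for n in ("top","scene"):
    for r in silhouettes(q,n)[:4]:
        print(q,n,round(r["p"],2),np.round(r["pixel"]),r["mask"].sum(),np.round(atz(n,r["pixel"],Z[q]),3)[:2])
s=observe();print(s["clock"],s["position"],s["ee_rot"],s["force"])
print(camera_params("top")["T"])
E
```

```text
processor top 0.93 [165. 294.] 4958 [0.311 0.231]
processor top 0.78 [223. 191.] 3941 [0.553 0.093]
processor top 0.76 [171. 103.] 4553 [0.777 0.222]
processor scene 0.86 [340. 295.] 4495 [0.841 0.225]
processor scene 0.62 [343. 167.] 3001 [0.371 0.228]
lid_center top 0.92 [167.  95.] 3023 [0.79  0.228]
lid_center top 0.79 [162. 299.] 3687 [0.301 0.233]
lid_center top 0.55 [223. 185.] 3254 [0.564 0.089]
lid_center scene 0.92 [347. 147.] 1296 [0.301 0.238]
lid_center scene 0.87 [342. 278.] 2553 [0.802 0.227]
lid_center scene 0.63 [294. 208.] 1769 [0.577 0.085]
lid_notch top 0.7 [160. 303.] 3715 [0.293 0.236]
lid_notch top 0.69 [223. 187.] 3345 [0.561 0.091]
lid_notch top 0.66 [169.  93.] 3032 [0.795 0.223]
lid_notch scene 0.62 [292. 203.] 1779 [0.556 0.078]
lid_notch scene 0.59 [347. 148.] 1308 [0.3  0.24]
lid_notch scene 0.56 [344. 279.] 2435 [0.803 0.234]
lid_notch scene 0.37 [367. 218.] 819 [0.593 0.297]
lid_rib top 0.94 [164. 300.] 3757 [0.301 0.224]
lid_rib top 0.73 [228. 187.] 3301 [0.558 0.078]
lid_rib top 0.63 [168.  95.] 3086 [0.785 0.222]
lid_rib scene 0.94 [293. 205.] 1733 
[... 357 characters left out ...]
 294.] 4442 [0.842 0.227]
canister scene 0.82 [271. 287.] 1035 [0.814 0.043]
mug top 0.64 [142. 217.] 1045 [0.495 0.304]
mug scene 0.64 [368. 216.] 882 [0.528 0.311]
dish top 0.62 [384. 204.] 1308 [ 0.521 -0.329]
dish scene 0.62 [168. 208.] 744 [ 0.524 -0.325]
dish scene 0.43 [292. 222.] 3507 [0.541 0.079]
0.9 [0.2801984  0.5587041  0.22675236] [7.23714648e-01 3.05706636e+00 1.18161761e-04] [-0.29733509  0.02853324  0.14213004]
[[-1.39347353e-02 -9.93678708e-01  1.11393219e-01  4.55575106e-01]
 [-9.99900290e-01  1.41028221e-02  7.21122850e-04  7.38089460e-03]
 [-2.28752317e-03 -1.11372063e-01 -9.93776147e-01  1.03395708e+00]
 [ 0.00000000e+00  0.00000000e+00  0.00000000e+00  1.00000000e+00]]
```

View pics/top.png

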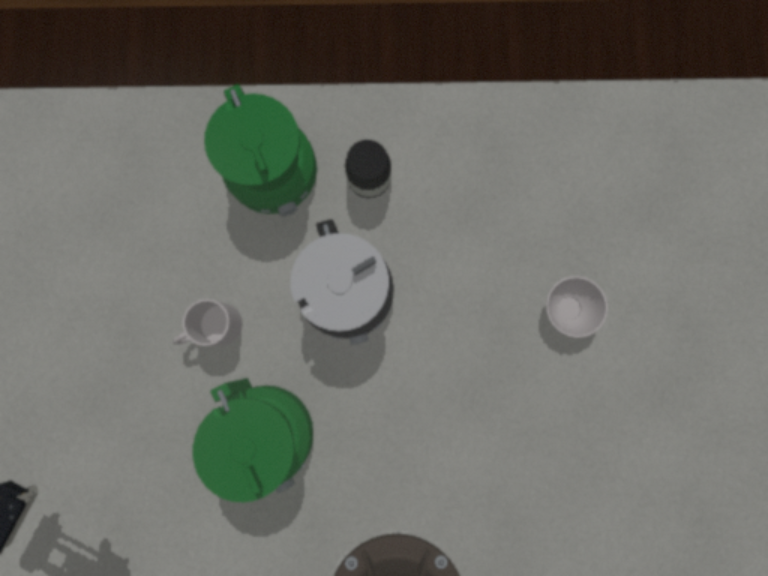

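View pics/a.png

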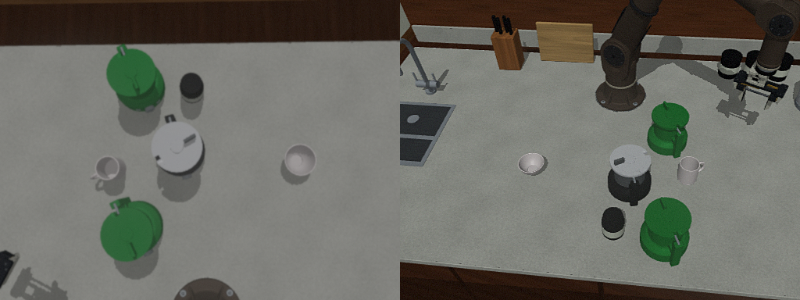

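In the top picture (768-wide scale) there are three processor shapes: green at (255,140), green at (245,450), and one with a white lid, grey bowl and black base at (340,283). Only the white-lidded one fits; the green ones are look-alikes. On it the pad is at (340,278), the rib at (363,266), the notch at (303,303) and the pin and column at (327,228). I'll confirm this in a crop and measure.

Run:
```python
from h import *
a=get_image("top")
m=[r for r in silhouettes("lid_center","top") if np.hypot(*(np.array(r["pixel"])-[223,187]))<15]
r=m[0]["mask"].astype(np.uint8)
c=max(cv2.findContours(r,0,2)[0],key=cv2.contourArea)
P=np.array([atz("top",p[0],.158)[:2] for p in c])
# circle fit to hull
A=np.c_[2*P,np.ones(len(P))];s=np.linalg.lstsq(A,(P**2).sum(1),rcond=None)[0];print("mask circle",s[:2],np.sqrt(s[2]+s[0]**2+s[1]**2))
# grey-threshold
g=a.astype(int).mean(2);w=((g>120)&(np.ptp(a.astype(int),axis=2)<25)).astype(np.uint8)
C=s[:2]
crop=a[130:240,170:285];k=5
im=cv2.resize(crop,None,fx=k,fy=k,interpolation=cv2.INTER_CUBIC)
def dot(p,col):
    u=proj("top",p);cv2.circle(im,tuple(int(v) for v in (u-[170,130]+.5)*k),2,col,-1)
for t in np.radians(np.arange(0,360,10)): dot([C[0]+.078*np.cos(t),C[1]+.078*np.sin(t),.158],(255,0,0))
dot([*C,.161],(255,0,0))
cv2.imwrite("pics/c.png",im[:,:,::-1])
for n,px,z in(("notch",(202.3,202),.158),("rib",(242,177),.182),("pin",(218,153),.15)):
    q=atz("top",px,z)[:2]-C;print(n,np.hypot(*q),np.degrees(np.arctan2(q[1],q[0])))
```

```text
mask circle [0.55967224 0.08219332] 0.07549289527171522
notch 0.06734361278495997 120.65873377132932
rib 0.04364963712851802 -61.2837192122253
pin 0.08825407737113948 13.856617558035483
```

View pics/c.png

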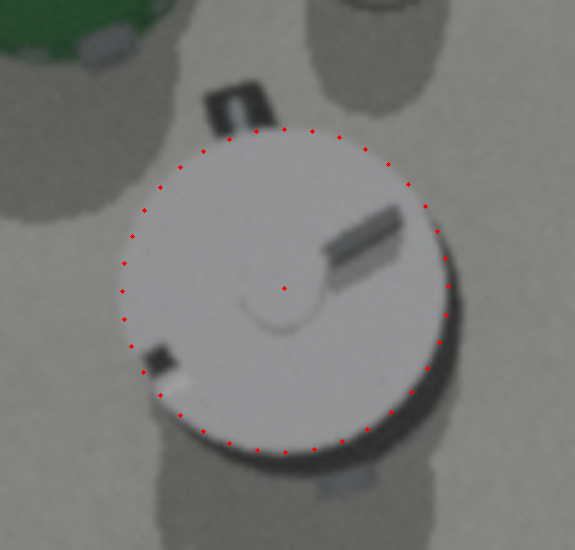

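The crop confirms it: white lid, black column with the steel pin at crop (238,112), notch at (160,361) and grey rib at about (365,237). The fitted circle matches the rim. The lid needs about 106° clockwise, so I'm moving the closed fingers to the anticlockwise side of the rib.

Call:
jog_arm --motion '[[[-0.26,-0.15,0,0,0,0.3,1],[-0.26,-0.15,0,0,0,0.3,1],[-0.26,-0.15,0,0,0,0.3,1],[-0.26,-0.15,0,0,0,0.3,1],[-0.53,-0.291,0,0,0,0.583,1],[-0.53,-0.291,0,0,0,0.583,1],[-0.53,-0.291,0,0,0,0.583,1],[-0.53,-0.291,0,0,0,0.583,1],[-0.53,-0.291,0,0,0,0.583,1],[-0.53,-0.291,0,0,0,0.583,1]]]' --force 20

```text
clock: 1.83
position: [0.5163, 0.2132, 0.2271]
ee_rot: [1.571, 2.72, 0.001]
force: [0.2, -0.0, -0.8]
width: 0.324
gripper_force: 0.0
```

```bash
cat >> h.py <<'E'
from scipy.spatial.transform import Rotation as R
C=np.array([.5597,.0822])
def st():
    s=observe();M=R.from_rotvec(s["ee_rot"]).as_matrix()
    print(round(s["clock"],2),np.round(s["position"],4),"yaw_y",round(np.degrees(np.arctan2(M[1,1],M[0,1])),1),"tilt",np.round(M[2],3),"F",np.round(s["force"],1),"w",s["width"],"j7",s["joints"][6])
    return s,M
def to(p,psi):
    s,M=st();d=M.T@(np.array(p)-s["position"])
    yaw=np.degrees(np.arctan2(M[1,1],M[0,1]))
    print("delta",np.round(d,4),"wz",round(np.radians(yaw-psi),3))
def rib(ang,r,d,z):
    a=np.radians(ang);e=np.array([np.cos(a),np.sin(a)]);t=np.array([-e[1],e[0]])
    to([*(C+r*e+d*t),z],ang+90)
E
python3 -c "
from h import *
rib(-60,.05,.044,.227)
for n,px,z in(('notch',(201.5,201.7),.158),('rib',(242.5,176.9),.182),('pin',(217,152),.15)):
    q=atz('top',px,z)[:2]-C;print(n,np.hypot(*q),np.degrees(np.arctan2(q[1],q[0])))"
```

```text
1.83 [0.5163 0.2132 0.2271] yaw_y 30.0 tilt [ 0.     0.001 -1.   ] F [ 0.2 -0.  -0.8] w 0.32426619083046604 j7 0.13955523465490288
delta [-1.851e-01  1.610e-02  1.000e-04] wz -0.0
notch 0.06863359991622954 119.33436714846121
rib 0.04477525522055809 -61.79224684839213
pin 0.09127326419750095 14.963497344496924
```

Call:
jog_arm --motion '[[[-0.185,0.016,0,0,0,0,1],[-0.185,0.016,0,0,0,0,1],[-0.185,0.016,0,0,0,0,1],[-0.185,0.016,0,0,0,0,1],[-0.185,0.016,0,0,0,0,1],[-0.185,0.016,0,0,0,0,1],[-0.185,0.016,0,0,0,0,1],[-0.185,0.016,0,0,0,0,1]]]'

```text
clock: 2.5
position: [0.6213, 0.0638, 0.2265]
ee_rot: [-1.57, -2.72, -0.001]
force: [0.0, 0.6, -1.3]
width: 0.007
gripper_force: 0.0
```

```bash
python3 -c "
from h import *
rib(-60,.05,.044,.166)"
```

```text
2.5 [0.6213 0.0638 0.2265] yaw_y 30.0 tilt [ 0.001 -0.    -1.   ] F [ 0.   0.6 -1.3] w 0.006892632440218163 j7 0.4784033342296735
delta [-0.0033 -0.0001  0.0605] wz 0.0
```

Call:
jog_arm --motion '[[[0,0,0.03,0,0,0,1],[0,0,0.045,0,0,0,1],[0,0,0.055,0,0,0,1],[0,0,0.06,0,0,0,1],[0,0,0.06,0,0,0,1],[0,0,0.06,0,0,0,1]]]'

```text
clock: 3.0
position: [0.622, 0.0633, 0.1674]
ee_rot: [1.57, 2.72, 0.001]
force: [-0.9, -0.2, -0.3]
width: 0.002
gripper_force: 0.0
```

Run:
```python
from h import *
rib(-60,.05,.034,.166)
a=get_image("top");b=get_image("scene")
u=proj("scene",[.57,.06,.17]).astype(int)
x=b[u[1]-50:u[1]+50,u[0]-65:u[0]+65]; y=a[130:240,155:300]
cv2.imwrite("pics/d.png",np.hstack([cv2.resize(x,(395,300),interpolation=2),cv2.resize(y,(395,300),interpolation=2)])[:,:,::-1])
```

```text
3.0 [0.622  0.0633 0.1674] yaw_y 30.0 tilt [-0.     0.001 -1.   ] F [-0.9 -0.2 -0.3] w 0.0019108137215556494 j7 0.496900187167943
delta [-0.0025 -0.0104  0.0014] wz 0.0
```

View pics/d.png

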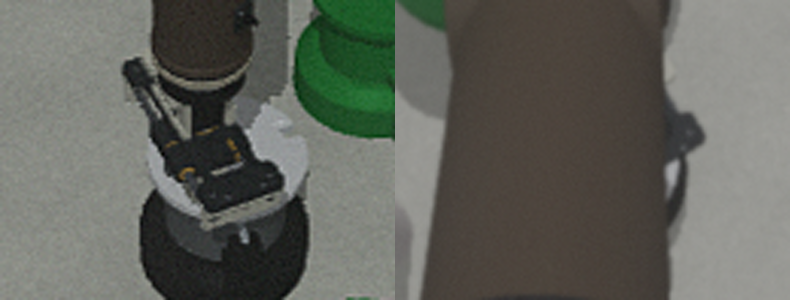

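The gripper sits over the near-right part of the lid (scene crop, about (230,165)); the top view is blocked by the arm. I'll creep toward the rib and watch the force.

Call:
jog_arm --motion '[[[-0.001,-0.004,0.001,0,0,0,1],[-0.002,-0.008,0.001,0,0,0,1],[-0.002,-0.012,0.001,0,0,0,1],[-0.002,-0.016,0.001,0,0,0,1],[-0.002,-0.018,0.001,0,0,0,1],[-0.002,-0.018,0.001,0,0,0,1]]]'

```text
clock: 3.6
position: [0.6066, 0.0514, 0.1659]
ee_rot: [-1.572, -2.72, -0.0]
force: [-0.1, 0.3, 0.2]
width: 0.007
gripper_force: 0.0
```

Call:
jog_arm --motion '[[[0,-0.002,0,0,0,0,1],[0,-0.004,0,0,0,0,1],[0,-0.004,0,0,0,0,1]]]'

```text
clock: 3.85
position: [0.6039, 0.05, 0.1658]
ee_rot: [1.571, 2.72, 0.001]
force: [1.9, 1.4, 0.1]
width: 0.002
gripper_force: 0.8
```

Call:
jog_arm --motion '[[[0,-0.002,0,0,0,0,1],[0,-0.004,0,0,0,0,1],[0,-0.004,0,0,0,0,1]]]'

```text
clock: 4.1
position: [0.6002, 0.0477, 0.1659]
ee_rot: [1.572, 2.72, 0.0]
force: [2.1, 0.3, 0.1]
width: 0.008
gripper_force: 1.3
```

```bash
python3 -c "
from h import *
rib(-60,.05,.024,.166)"
```

```text
4.1 [0.6002 0.0477 0.1659] yaw_y 30.0 tilt [-0.  0. -1.] F [2.1 0.3 0.1] w 0.008028629480860553 j7 0.5130273325076063
delta [ 0.0001  0.0062 -0.0001] wz -0.001
```

Call:
jog_arm --motion '[[[-0.002,0.001,0,0,0,0.098,1],[-0.004,-0.004,0,0,0,0.196,1],[-0.005,-0.009,0,0,0,0.293,1],[-0.005,-0.015,0,0,0,0.391,1],[-0.005,-0.02,0,0,0,0.489,1],[-0.005,-0.025,0,0,0,0.586,1],[-0.004,-0.031,0,0,0,0.684,1],[-0.002,-0.036,0,0,0,0.782,1],[0,-0.041,0,0,0,0.88,1],[0.002,-0.046,0,0,0,0.977,1]]]'

```text
clock: 4.93
position: [0.5592, 0.0265, 0.1658]
ee_rot: [2.669, 1.658, 0.001]
force: [2.3, 0.1, -0.4]
width: 0.003
gripper_force: 1.1
```

```bash
python3 -c "
from h import *
rib(-116,.05,.024,.166)
rib(-150,.05,.024,.166)"
```

```text
4.93 [0.5592 0.0265 0.1658] yaw_y -26.3 tilt [ 0.  0. -1.] F [ 2.3  0.1 -0.4] w 0.0029438202247579312 j7 -0.3182591644798603
delta [ 0.0003 -0.     -0.0002] wz -0.005
4.93 [0.5592 0.0265 0.1658] yaw_y -26.3 tilt [ 0.  0. -1.] F [ 2.3  0.1 -0.4] w 0.0029438202247579312 j7 -0.3182591644798603
delta [-0.0048 -0.032  -0.0002] wz 0.588
```

Call:
jog_arm --motion '[[[-0.002,-0.005,0,0,0,0.098,1],[-0.004,-0.01,0,0,0,0.196,1],[-0.005,-0.0155,0,0,0,0.293,1],[-0.005,-0.021,0,0,0,0.391,1],[-0.005,-0.026,0,0,0,0.489,1],[-0.005,-0.032,0,0,0,0.586,1],[-0.003,-0.04,0,0,0,0.733,1],[-0.003,-0.04,0,0,0,0.733,1],[-0.003,-0.04,0,0,0,0.733,1]]]'

```text
clock: 5.68
position: [0.5215, 0.0417, 0.1656]
ee_rot: [-3.083, -0.602, 0.002]
force: [0.6, -0.6, -0.5]
width: 0.005
gripper_force: 0.0
```

Run:
```python
from h import *
rib(-158,.05,.024,.166)
b=get_image("scene");a=get_image("top")
u=proj("scene",[.57,.08,.16]).astype(int)
x=b[u[1]-38:u[1]+38,u[0]-50:u[0]+50]; y=a[130:240,155:300]
cv2.imwrite("pics/e.png",np.hstack([cv2.resize(x,(395,300),interpolation=2),cv2.resize(y,(395,300),interpolation=2)])[:,:,::-1])
```

```text
5.68 [0.5215 0.0417 0.1656] yaw_y -67.9 tilt [-0.001 -0.    -1.   ] F [ 0.6 -0.6 -0.5] w 0.005001702131462244 j7 -0.9868542939117267
delta [ 0.0006  0.0008 -0.0004] wz 0.002
```

View pics/e.png

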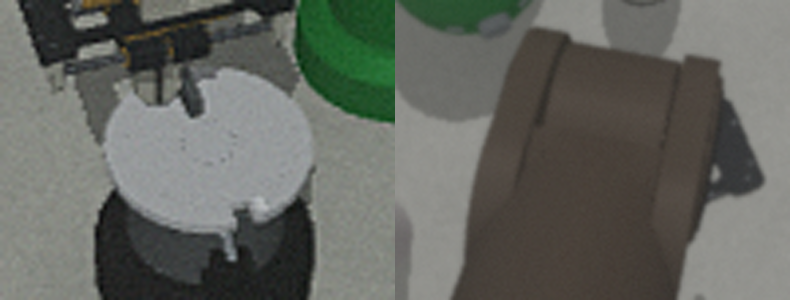

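The scene crop shows the rib at (190,95) against the fingers, the notch at (245,215) and the pin end at (230,243). They're nearly aligned. Measuring the remaining angle now.

Run:
```python
from h import *
u=proj("scene",[.57,.08,.16]).astype(int)
o=u-[50,38]
b=get_image("scene")
k=12; q=proj("scene",[.64,.1,.155]).astype(int)
im=cv2.resize(b[q[1]-20:q[1]+20,q[0]-25:q[0]+25],None,fx=k,fy=k,interpolation=2)
def dot(a,r,z,col):
    v=(proj("scene",[C[0]+r*np.cos(np.radians(a)),C[1]+r*np.sin(np.radians(a)),z])-q+[25,20]+.5)*k
    cv2.circle(im,(int(v[0]),int(v[1])),2,col,-1)
for a in range(0,360,3): dot(a,.078,.158,(255,0,0))
for a,col in((12,(255,255,0)),(15,(0,255,0)),(18,(0,0,255)),(22,(255,0,255))):
    for r in (.061,.07,.078): dot(a,r,.158,col)
    for r in (.08,.09,.1): dot(a,r,.150,col)
cv2.imwrite("pics/f.png",im[:,:,::-1])
```

```text
(no output)
```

View pics/f.png

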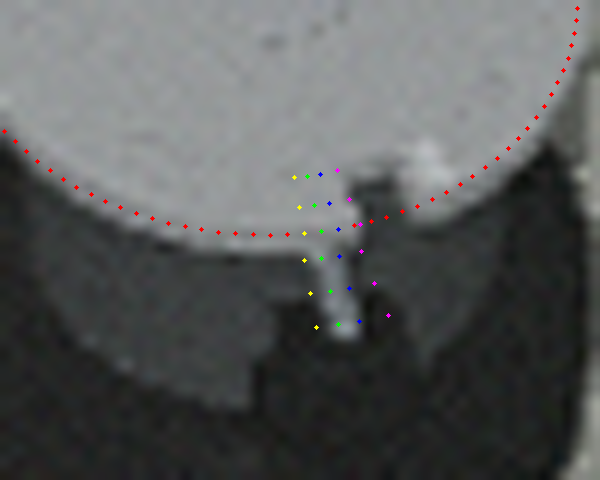

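Call:
jog_arm --motion '[[[0,0.03,0,0,0,0,1],[0,0.04,-0.03,0,0,0,1],[0,0.08,-0.06,0,0,0,1],[0,0.12,-0.06,0,0,0,1],[0,0.16,-0.06,0,0,0,1],[0,0.2,-0.06,0,0,0,1],[0,0.24,-0.06,0,0,0,1],[0,0.28,-0.06,0,0,0,1],[0,0.28,-0.06,0,0,0,1]]]'

```text
clock: 6.58
position: [0.6264, -0.2286, 0.2257]
ee_rot: [3.08, 0.587, -0.001]
force: [-2.3, -1.3, -0.1]
width: 0.001
gripper_force: 0.0
```

Run:
```python
from h import *
st()
a=get_image("top");k=6;o=np.array([172,135])
im=cv2.resize(a[135:233,172:277],None,fx=k,fy=k,interpolation=2)
def dot(al,r,z,col):
    v=(proj("top",[C[0]+r*np.cos(np.radians(al)),C[1]+r*np.sin(np.radians(al)),z])-o+.5)*k
    cv2.circle(im,(int(v[0]),int(v[1])),1,col,-1)
for al in range(0,360,6): dot(al,.078,.158,(255,0,0))
for al,col in((15,(0,255,0)),(22,(0,0,255)),(27,(255,0,255))):
    for r in (.061,.07,.078): dot(al,r,.158,col)
    for r in (.09,.1): dot(al,r,.146,col)
    for r in (.026,.046,.066): dot(al+180,r,.182,col)
cv2.imwrite("pics/g.png",im[:,:,::-1])
```

```text
6.58 [ 0.6264 -0.2286  0.2257] yaw_y -68.4 tilt [-0.002  0.005 -1.   ] F [-2.3 -1.3 -0.1] w 0.0005993458833507252 j7 -0.5570087988427617
```

View pics/g.png

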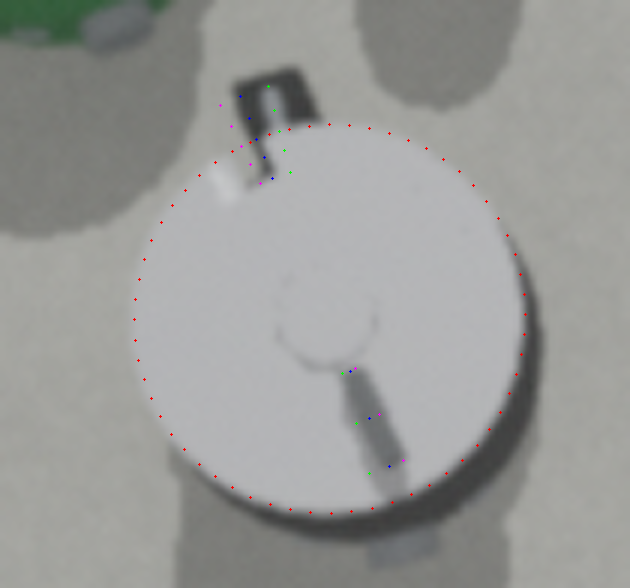

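In the top crop the rib lies at (372,420), about 22–23° from opposite the zero direction. The notch is at about (257,160) and the pin at (273,105), so roughly 9° remain. I'll refine that numerically.

Run:
```python
from h import *
a=np.mean([get_image("top").astype(float).mean(2) for _ in range(4)],0)
b=np.mean([get_image("scene").astype(float).mean(2) for _ in range(4)],0)
# polar-resampled profiles: for each angle average intensity over a radius range at height z
def prof(n,g,angs,rs,z,c):
    P=np.array([[proj(n,[c[0]+r*np.cos(t),c[1]+r*np.sin(t),z]) for r in rs] for t in np.radians(angs)]).astype(np.float32)
    return cv2.remap(g.astype(np.float32),P[...,0],P[...,1],1).mean(1)
for nm,lo,hi,rs,z in(("rib",190,216,np.linspace(.03,.062,9),.182),("notch",8,40,np.linspace(.064,.075,6),.158),("pin",5,25,np.linspace(.086,.1,6),.146)):
  for n,g in(("top",a),("scene",b)):
    A=np.arange(lo,hi,1.);p=prof(n,g,A,rs,z,C)
    print(nm,n,[f"{int(x)}:{int(v)}" for x,v in zip(A,p)])
# seam: lid centre from edge symmetric check
for n,g in(("top",a),("scene",b)):
  pp=[prof(n,g,np.arange(0,360,15),[r],.158,C) for r in np.arange(.072,.086,.001)]
  pp=np.array(pp);e=np.abs(np.diff(pp,axis=0)).argmax(0);print(n,72.5+e)
```

```text
rib top ['190:170', '191:165', '192:160', '193:153', '194:146', '195:140', '196:133', '197:127', '198:122', '199:118', '200:114', '201:112', '202:112', '203:112', '204:112', '205:113', '206:115', '207:119', '208:127', '209:136', '210:145', '211:154', '212:161', '213:167', '214:172', '215:175']
rib scene ['190:153', '191:148', '192:143', '193:138', '194:129', '195:118', '196:106', '197:94', '198:85', '199:78', '200:75', '201:74', '202:75', '203:76', '204:77', '205:75', '206:73', '207:72', '208:74', '209:75', '210:77', '211:80', '212:84', '213:88', '214:94', '215:102']
notch top ['8:180', '9:180', '10:180', '11:180', '12:180', '13:180', '14:180', '15:180', '16:179', '17:177', '18:173', '19:162', '20:145', '21:123', '22:108', '23:108', '24:121', '25:136', '26:147', '27:154', '28:157', '29:158', '30:160', '31:164', '32:170', '33:176', '34:181', '35:185', '36:189', '37:192', '38:194', '39:194']
notch scene ['8:162', '9:162', '10:162', '11:162', '12:162', '13:162', '14:162', '15:162', '16:162', '17:163', '18:164', '19:163', '20:160', '21:151', '22:133', '23:106', '24:86', '25:81', '26:81', '27:84', '28:85', '29:88', '30:91', '31:97', '32:109', '33:124', '34:138', '35:148', '36:157', '37:164', '38:171', '39:177']
pin top ['5:114', '6:91', '7:74', '8:67', '9:66', '10:67', '11:72', '12:86', '13:105', '14:123', '15:130', '16:125', '17:109', '18:89', '19:73', '20:66', '21:65', '22:72', '23:90', '24:116']
pin scene ['5:66', '6:62', '7:51', '8:44', '9:43', '10:43', '11:42', '12:45', '13:56', '14:81', '15:111', '16:127', '17:121', '18:100', '19:63', '20:42', '21:40', '22:42', '23:45', '24:50']
top [77.5 79.5 76.5 80.5 79.5 79.5 78.5 79.5 79.5 79.5 79.5 78.5 79.5 77.5
 77.5 77.5 77.5 76.5 77.5 76.5 77.5 77.5 77.5 77.5]
scene [83.5 76.5 84.5 84.5 80.5 81.5 81.5 82.5 82.5 82.5 80.5 81.5 80.5 84.5
 78.5 78.5 76.5 74.5 73.5 73.5 74.5 77.5 81.5 82.5]
```

Putting it together: the lid centre is about 1.3 mm further to +y. The notch is then at about 25°, consistent with the rib at 205°, and the pin at about 14.2°. That leaves about 10.8°, and both cameras agree. Going back to the rib.

```bash
sed -i 's/^C=.*/C=np.array([.5597,.0835])/' h.py; python3 -c "
from h import *
to([.5365,.0046,.226],-68)"
```

```text
7.03 [ 0.6271 -0.2167  0.2259] yaw_y -67.9 tilt [ 0.001 -0.001 -1.   ] F [ 1.6 -0.1  0.4] w 0.0076074157545293775 j7 -0.5622947425111782
delta [-0.0007 -0.2391  0.    ] wz 0.002
```

Call:
jog_arm --motion '[[[0,-0.04,0,0,0,0,1],[0,-0.08,0,0,0,0,1],[0,-0.12,0,0,0,0,1],[0,-0.16,0,0,0,0,1],[0,-0.2,0,0,0,0,1],[0,-0.239,0,0,0,0,1],[0,-0.239,0.03,0,0,0,1],[0,-0.239,0.06,0,0,0,1],[0,-0.239,0.06,0,0,0,1],[0,-0.239,0.06,0,0,0,1]]]'

```text
clock: 7.87
position: [0.5364, 0.0038, 0.1655]
ee_rot: [3.084, 0.6, -0.004]
force: [0.5, -1.0, 0.3]
width: 0.009
gripper_force: 0.0
```

```bash
python3 -c "
from h import *
to([.5215,.0417,.166],-68)
to([.515,.0485,.166],-77.2)"
```

```text
7.87 [0.5364 0.0038 0.1655] yaw_y -68.0 tilt [-0.002 -0.    -1.   ] F [ 0.5 -1.   0.3] w 0.009397500693134588 j7 -0.9010009038382385
delta [ 0.0004 -0.0408 -0.0005] wz 0.0
7.87 [0.5364 0.0038 0.1655] yaw_y -68.0 tilt [-0.002 -0.    -1.   ] F [ 0.5 -1.   0.3] w 0.009397500693134588 j7 -0.9010009038382385
delta [-0.0031 -0.0495 -0.0005] wz 0.161
```

Call:
jog_arm --motion '[[[0,-0.015,0,0,0,0,1],[0,-0.028,0,0,0,0,1],[0,-0.036,0,0,0,0,1],[0,-0.041,0,0,0,0,1],[-0.001,-0.043,0,0,0,0.04,1],[-0.0015,-0.045,0,0,0,0.08,1],[-0.002,-0.047,0,0,0,0.12,1],[-0.003,-0.0495,0,0,0,0.16,1],[-0.003,-0.0495,0,0,0,0.16,1]]]'

```text
clock: 8.62
position: [0.5168, 0.0474, 0.1668]
ee_rot: [3.122, 0.346, 0.002]
force: [0.3, -0.1, 2.0]
width: 0.002
gripper_force: 0.9
```

```bash
cat > sc.py <<'E'
from h import *
st()
b=np.mean([get_image("scene").astype(np.float32).mean(2) for _ in range(4)],0)
def prof(n,g,angs,rs,z,c):
    P=np.array([[proj(n,[c[0]+r*np.cos(t),c[1]+r*np.sin(t),z]) for r in rs] for t in np.radians(angs)]).astype(np.float32)
    return cv2.remap(g,P[...,0],P[...,1],1).mean(1)
for nm,lo,hi,rs,z in(("notch",4,34,np.linspace(.064,.075,6),.158),("pin",8,23,np.linspace(.086,.1,6),.146)):
    A=np.arange(lo,hi,1.);p=prof("scene",b,A,rs,z,C+[-.002,.002])
    print(nm,[f"{int(x)}:{int(v)}" for x,v in zip(A,p)])
E
python3 sc.py
python3 - <<'E'
from h import *
b=get_image("scene");q=proj("scene",[.62,.09,.155]).astype(int)
cv2.imwrite("pics/i.png",cv2.resize(b[q[1]-30:q[1]+24,q[0]-36:q[0]+36],None,fx=9,fy=9,interpolation=2)[:,:,::-1])
E
```

```text
8.62 [0.5168 0.0474 0.1668] yaw_y -77.3 tilt [ 0.002  0.001 -1.   ] F [ 0.3 -0.1  2. ] w 0.001951996111008426 j7 -1.134212776753805
notch ['4:151', '5:152', '6:153', '7:154', '8:155', '9:151', '10:147', '11:136', '12:119', '13:104', '14:94', '15:87', '16:85', '17:84', '18:84', '19:83', '20:83', '21:89', '22:101', '23:115', '24:130', '25:145', '26:153', '27:157', '28:159', '29:163', '30:167', '31:166', '32:162', '33:158']
pin ['8:40', '9:38', '10:45', '11:60', '12:85', '13:112', '14:121', '15:112', '16:87', '17:51', '18:37', '19:38', '20:40', '21:43', '22:47']
```

View pics/i.png

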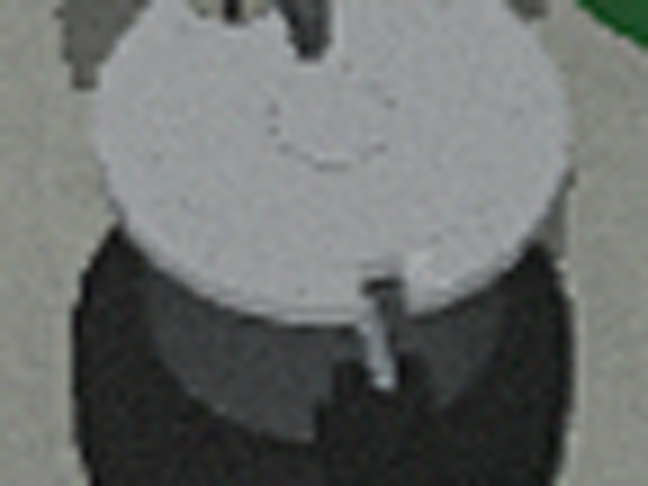

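The crop shows the notch at (385,290), still slightly anticlockwise of the pin at (368,320)–(385,385). About 3.5–4° is left, so I'll nudge further.

Call:
jog_arm --motion '[[[-0.001,-0.0015,0,0,0,0.03,1],[-0.0016,-0.003,0,0,0,0.06,1],[-0.0016,-0.003,0,0,0,0.06,1],[-0.0016,-0.003,0,0,0,0.06,1]]]'

```text
clock: 9.2
position: [0.5141, 0.0508, 0.1658]
ee_rot: [-3.131, -0.259, -0.001]
force: [0.4, -1.2, 1.5]
width: 0.008
gripper_force: 0.7
```

```bash
python3 sc.py
python3 - <<'E'
from h import *
b=get_image("scene");q=proj("scene",[.63,.1,.155]).astype(int)
cv2.imwrite("pics/j.png",cv2.resize(b[q[1]-20:q[1]+20,q[0]-26:q[0]+26],None,fx=15,fy=15,interpolation=2)[:,:,::-1])
E
```

```text
9.2 [0.5141 0.0508 0.1658] yaw_y -80.5 tilt [ 0. -0. -1.] F [ 0.4 -1.2  1.5] w 0.007600898782492723 j7 -1.1870025438932938
notch ['4:153', '5:151', '6:145', '7:129', '8:112', '9:97', '10:85', '11:88', '12:92', '13:92', '14:90', '15:87', '16:87', '17:89', '18:99', '19:115', '20:133', '21:146', '22:154', '23:159', '24:161', '25:164', '26:166', '27:164', '28:159', '29:155', '30:153', '31:152', '32:151', '33:151']
pin ['8:41', '9:39', '10:45', '11:59', '12:85', '13:112', '14:121', '15:112', '16:86', '17:50', '18:37', '19:38', '20:39', '21:42', '22:48']
```

View pics/j.png

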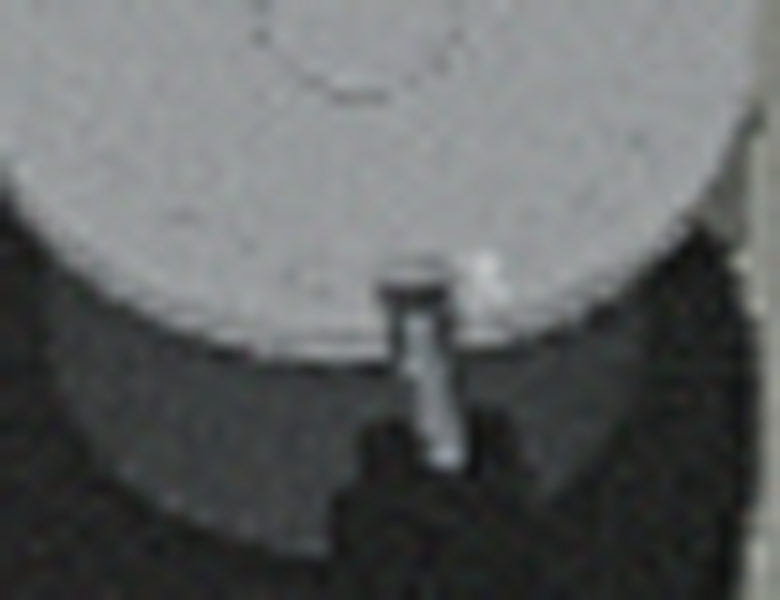

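The pin now shows inside the notch: pin at about column 419 and notch spanning 392–455 at row 330, so it's centred to about 1°. Retreating, then going above the press pad.

Call:
jog_arm --motion '[[[0,0.01,0,0,0,0,1],[0,0.025,0,0,0,0,1],[0,0.03,-0.02,0,0,0,1],[0,0.03,-0.045,0,0,0,1],[0,0.03,-0.045,0,0,0,1],[0,0.03,-0.045,0,0,0,1]]]'

```text
clock: 9.95
position: [0.5193, 0.0207, 0.2116]
ee_rot: [-3.13, -0.257, -0.003]
force: [-0.2, -0.2, 0.5]
width: 0.001
gripper_force: 0.0
```

```bash
python3 -c "
from h import *
to([*C,.212],-80.5)"; python3 sc.py
```

```text
9.95 [0.5193 0.0207 0.2116] yaw_y -80.6 tilt [ 0.002 -0.001 -1.   ] F [-0.2 -0.2  0.5] w 0.0005163736089320932 j7 -1.1818316724342655
delta [ 0.05   -0.0554 -0.0003] wz -0.002
9.95 [0.5193 0.0207 0.2116] yaw_y -80.6 tilt [ 0.002 -0.001 -1.   ] F [-0.2 -0.2  0.5] w 0.0005163736089320932 j7 -1.1818316724342655
notch ['4:154', '5:151', '6:144', '7:128', '8:112', '9:98', '10:86', '11:88', '12:92', '13:93', '14:90', '15:87', '16:86', '17:89', '18:99', '19:116', '20:134', '21:148', '22:156', '23:159', '24:162', '25:166', '26:169', '27:166', '28:161', '29:159', '30:157', '31:153', '32:151', '33:151']
pin ['8:42', '9:41', '10:46', '11:60', '12:86', '13:112', '14:122', '15:112', '16:86', '17:51', '18:38', '19:39', '20:40', '21:43', '22:47']
```

Call:
jog_arm --motion '[[[0.025,-0.028,0,0,0,0,1],[0.05,-0.055,0,0,0,0,1],[0.05,-0.055,0,0,0,0,1],[0.05,-0.055,0.025,0,0,0,1],[0.05,-0.055,0.04,0,0,0,1],[0.05,-0.055,0.046,0,0,0,1],[0.05,-0.055,0.046,0,0,0,1]]]'

```text
clock: 10.73
position: [0.5579, 0.0835, 0.163]
ee_rot: [3.13, 0.257, -0.005]
force: [0.3, -0.5, -0.3]
width: 0.002
gripper_force: 0.0
```

Call:
jog_arm --motion '[[[0,0,0.003,0,0,0,1],[0,0,0.005,0,0,0,1],[0,0,0.007,0,0,0,1],[0,0,0.009,0,0,0,1],[0,0,0.009,0,0,0,1]]]'

```text
clock: 11.15
position: [0.5595, 0.0834, 0.156]
ee_rot: [-3.131, -0.256, -0.001]
force: [-0.0, -0.2, 0.2]
width: 0.006
gripper_force: 0.1
```

Call:
jog_arm --motion '[[[0,0,0.002,0,0,0,1],[0,0,0.003,0,0,0,1],[0,0,0.004,0,0,0,1],[0,0,0.004,0,0,0,1]]]'

```text
clock: 11.48
position: [0.5596, 0.0834, 0.1531]
ee_rot: [-3.13, -0.256, -0.002]
force: [-5.8, -1.4, 17.9]
width: 0.002
gripper_force: 9.3
```

Call:
jog_arm --motion '[[[0,0,0.001,0,0,0,1],[0,0,0.002,0,0,0,1],[0,0,0.002,0,0,0,1]]]'

```text
clock: 11.73
position: [0.5597, 0.0834, 0.1528]
ee_rot: [-3.129, -0.256, -0.003]
force: [-13.7, -1.0, 39.6]
width: 0.01
gripper_force: 20.1
```

It stopped hard at 0.153 m, which is the seated height. Letting go and checking.

Call:
jog_arm --motion '[[[0,0,-0.004,0,0,0,1],[0,0,-0.02,0,0,0,1],[0,0,-0.05,0,0,0,1],[0,0,-0.08,0,0,0,1],[0,0,-0.1,0,0,0,1],[0,0,-0.1,0,0,0,1],[0,0,-0.1,0,0,0,1]]]'

```text
clock: 12.32
position: [0.5597, 0.0841, 0.2505]
ee_rot: [-3.13, -0.258, -0.003]
force: [0.0, -0.3, 0.0]
width: 0.005
gripper_force: 0.0
```

Run:
```python
from h import *
st()
b=get_image("scene")
x=b[180:300,225:385]
cv2.imwrite("pics/k.png",cv2.resize(x,None,fx=5,fy=5,interpolation=2)[:,:,::-1])
```

```text
12.32 [0.5597 0.0841 0.2505] yaw_y -80.6 tilt [ 0.002 -0.001 -1.   ] F [ 0.  -0.3  0. ] w 0.004862408293568941 j7 -1.286375629952536
```

View pics/k.png

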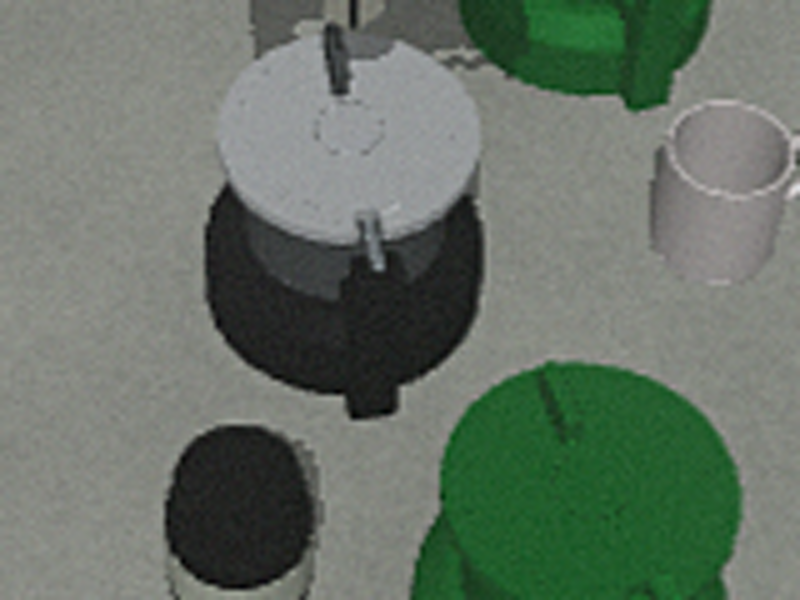

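The lid has dropped and the pin stands in the notch at (370,230). The mug and canister stand untouched, and the gripper is clear.

```bash
python3 -c "
from cell import sign_off
print(sign_off())"
```

```text
the job is handed in; nothing more can be done
None
```

The lid was turned about 106° until its notch met the pin, then pressed down to its seated height (0.153 m) and released. The job was handed in at about 12.4 s; the hand-in returned no verdict.

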